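# Lock the red grinding jar into the soil mill

### The arm

A 6-joint arm with a two-finger parallel gripper is mounted at the origin on the work surface. World frame = base frame: x ahead of the robot, y to its left, z up, the work surface at z = 0. Lengths are in m, angles in rad, forces in N, time in s.
With the tool pointing down it reaches from about 0.225 to 0.875 m from the base axis. Payload 3.4 kg.
Tool frame: the origin (TCP) lies at the very end of the fingers, on their centre line; the grasp point (between the pads) lies behind it (manip.tcp_to_grasp is the z of the grasp point in the tool frame, in m); z points along the fingers, y is the direction in which the jaws open and shut (so a half turn about z gives the same grasp; the last joint's range is limited). The gripper opens to 85 mm and grips with 20 to 120 N. Pads are 22 mm wide; open, the fingers measure 114 mm over their backs; the gripper's body (76 mm by 85 mm) begins 54 mm behind the grasp point. The pads swing forward as they close: fully open they stand 13 mm farther back than shut.
Start: joints at [1.035, 0.276, 1.505, -0, 1.361, -0.121], TCP at [0.232, 0.526, 0.231] pointing down, gripper open.
Joint ranges: [-2.89, 2.89], [-0.75, 2.08], [0.22, 2.7], [-1.18, 4.32], [0.11, 2.71], [-2.7, 2.7]. Speed limits (rad/s): [2.57, 2.57, 3.14, 3.14, 3.14, 3.14].

### API

Orientations are given as a unit quaternion [w, x, y, z].
In Python, from rig import manip, eyes gives the robot as it stands.
- The arm moves only by the tool servo_tool, never from a script. Its argument "increments" is a list of rows, each an object with "slide": the shift along the tool's x, y, z in m, a list of three; "spin": the turn about the tool's z in degrees. A call has 1 to 8 rows; each row shifts and turns the commanded pose from where the row before left it, along the tool's axes as they then stand; what a row does not reach is not made up. A row lasts 1/10 s, in which the tool goes at most 50 mm and 8.59 degrees, less where a joint would pass 70% of its speed; a pose out of reach is approached as far as the arm can. A call is refused whole if a number of a shift passes 0.05 or a number of a turn 8.59, either way. A call with a gripper value outside its range is refused whole. "hand" is the opening, from 0 (shut) to 1 (fully open), set as the call begins (left out, the last holds). The fingers move at their own pace and stop on an object; "newtons" is the grip in N (left out, the last holds). Time passes only in rows, so rows that do not move let the fingers close. It gives the time, the measured TCP pose, the force and the opening at its end, in the units of the state.
- manip.get_state(): the state, without advancing time (a new reading comes with each control period).
- eyes.get_image(name): name is "scene" or "top" or "wrist"; returns the picture (400x640x3 uint8, blue, green, red); there is no depth.
- eyes.calibration(name): a dict with "fx", "fy", "cx", "cy" (pixels), "k1" (the pictures are not rectified: a ray, as slopes to the right and down, at radius r is drawn at 1 + k1 r^2 times it, then the intrinsics apply), "rvec" (rotation vector, rad) and "tvec" (3), from world to camera coordinates, as OpenCV has them; the wrist camera has in their place "hand_eye" (4x4, takes a point from camera to tool coordinates, whose origin is the TCP and whose axes are the flange's). Camera axes: x right, y down, z forward; pixel columns grow to the right and rows downward; lengths in m; the calibration is good to about 2 mm. A picture is of the moment at which its call begins: read the wrist's pose just before it. calibration takes no time and is no camera call.
- manip.sign_off(): hands the job in, once; it reports no verdict.
The state is a dict: "clock": time; "qpos": joint angles; "qd": joint speeds; "effort": joint torques, N m; "position": TCP position; "ee_rot": TCP orientation; "contact_force": force on the tool from outside, world axes, zero at the start; "moment": the same for the moment, N m; "width": finger opening in m.
Only numpy, scipy, OpenCV 4.12 (cv2) and the standard library are available. Lean on these libraries where they do the work, as an engineer would, in place of code of your own. Each camera call takes 0.05 s, during which the arm holds its last target.

### The job

The jar with the red lid stands loose in its socket of the soil mill. Lock it: take its bar grip, push the jar down against the spring, turn it a quarter turn clockwise (seen from above) until the bar points at the green marks, then let it rise and seat, and let go. Leave the blue jar in the other socket, and the green jar on the bench, as they are.

Things in the scene. Friction and masses are not known exactly. Their poses are not given: they have to be found in the camera images.
- jar_red: steel jar, red lid, 0.2-0.3 kg. Origin: centre of underside, z up. Body 52 mm across; flat lid top 60 mm above origin; on it a bar grip 46 mm long along x, 16 mm wide, 60 to 90 mm above origin, white mark at its +x end. Two brass side lugs along x. Starts unlocked, origin 58 mm above bench, x along the mill's x. Pushed down 13 mm or more (15-16 best) it can turn; locked it rests 6 mm below its start.
- jar_blue: the same jar with a blue lid (all sizes, origin and axes as the red one). It stands unlocked in the mill's other socket, 140 mm from the red one. To be left as it is.
- jar_green: the same jar with a green lid (all sizes, origin and axes as the red one), standing on the bench to one side. To be left as it is.
- mill: fixed white mill, 210 x 290 mm, 30 high. Origin: bench height, midway between sockets at y = -70, +70 mm; z up. Collars 102 mm across, tops 72 mm above bench. Black marks: slots, along mill x; green: locked, 83 deg clockwise. Spring plungers push 5 N at start, 12 N at the stop 18 mm lower. Pushed in, a jar turns freely clockwise only, to a stop at 96 deg; let go at 70 to 96 it rises and locks.

How it is judged:
By the outcome, as a careful person would: the job done as asked, in the order asked, and still so for the second after the job is handed in, with the robot touching nothing.
It also fails if it takes over 35 s, if anything falls off the work surface, if the arm or the gripper's body presses on something with over 40 N, if the wrist force passes 120 N, or if a joint passes its speed limit or range.

## Working session

There is one attempt and no reset: what is moved stays moved. The work goes in short steps, Python scripts to look and compute and a tool call to move; the robot and the scene stay as the last step left them, time stands still between calls to the robot, and variables do not carry over. Pictures are saved under pics/ and viewed, and the job is handed in when it is done.

Besides the shell and the picture viewer there is one more tool, called after "Request:" by a JSON object that holds its "fn" and its "kwargs", one argument or row to a line. servo_tool: Moves the arm, as the interface text tells. Its arguments: {"type":"object","properties":{"increments":{"type":"array","items":{"type":"object","properties":{"slide":{"type":"array","items":{"type":"number"}},"spin":{"type":"number"}}}},"hand":{"type":"number"},"newtons":{"type":"number"}},"required":["increments"]}

```bash
mkdir -p pics; ls; python3 - <<'E'
from rig import manip, eyes
import cv2
s=manip.get_state(); print(s, manip.tcp_to_grasp)
for n in ("scene","top","wrist"):
    cv2.imwrite(f"pics/{n}0.png",eyes.get_image(n)); print(n,eyes.calibration(n))
E
```

```text
pics
{'clock': 0.0, 'qpos': array([ 1.03502593e+00,  2.76605721e-01,  1.50613438e+00,  2.05868792e-05,
        1.36073960e+00, -1.21026776e-01]), 'qd': array([-6.26312145e-04, -1.08580453e-03, -6.90909708e-04, -4.38444809e-04,
        5.76946634e-05,  2.47661796e-04]), 'effort': array([-1.33890262e-03, -4.16776371e+01, -2.45799816e+01, -2.56282556e-04,
        1.14843503e-02,  1.53212994e-05]), 'position': array([0.23143293, 0.5257766 , 0.23043313]), 'ee_rot': array([-3.13839891e-04,  2.05890751e-01,  9.78574529e-01, -8.89856081e-04]), 'contact_force': array([-1.12231315, -0.53582286, -0.40234875]), 'moment': array([-0.01305524, -0.0378599 , -0.02339057]), 'width': 0.08540885467082192} -0.0187
scene {'fx': 402.0026803260749, 'fy': 402.0026803260749, 'cx': 325.15527090990054, 'cy': 198.44309283591517, 'k1': -0.09177885533862928, 'rvec': array([ 1.84720871,  1.28931118, -0.65782643]), 'tvec': array([-0.06023509, -0.27627306,  1.41761308])}
top {'fx': 363.90524554468516, 'fy': 363.90524554468516, 'cx': 317.1416663102517, 'cy': 195.09824101314967, 'k1': -0.0836937177305163, 'rvec': array([ 2.18593969, -2.12676035,  0.11603089]), 'tvec': array([-0.13380386,  0.52723228,  0.86181815])}
wrist {'fx': 336.693719704774, 'fy': 336.693719704774, 'cx': 322.4887577908648, 'cy': 206.5612587446669, 'k1': -0.053750760782207085, 'hand_eye': array([[-5.38971125e-05, -9.54821870e-01, -2.97178724e-01,
         7.74523592e-02],
       [ 9.99999936e-01,  5.35025253e-05, -3.53263816e-04,
         1.46230536e-04],
       [ 3.53203830e-04, -2.97178724e-01,  9.54821806e-01,
        -1.41952356e-01],
       [ 0.00000000e+00,  0.00000000e+00,  0.00000000e+00,
         1.00000000e+00]])}
```

View pics/top0.png

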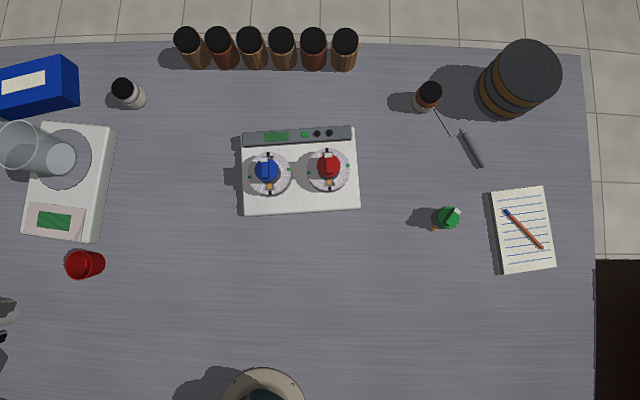

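View pics/scene0.png

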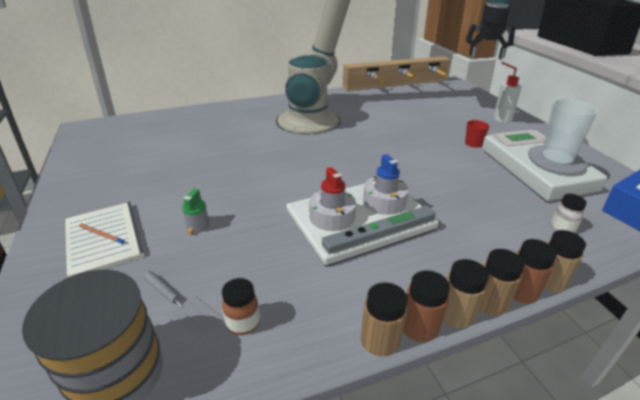

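View pics/wrist0.png

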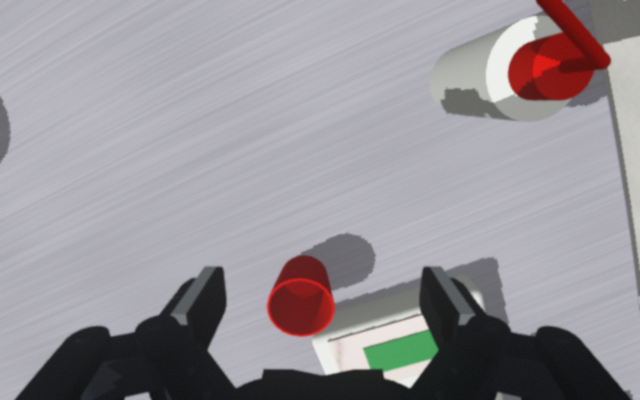

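The top view shows the mill at about (300,172), with the red jar at (329,165), blue at (267,170) and green at (448,217). The robot base is at bottom centre. I'll zoom in and set up the ray helpers.

```bash
cat > h.py <<'E'
import numpy as np, cv2
from rig import manip, eyes
from scipy.spatial.transform import Rotation as R
def slopes(c,uv):
    uv=np.asarray(uv,float).reshape(-1,2); d=(uv-[c['cx'],c['cy']])/[c['fx'],c['fy']]
    x=d.copy()
    for _ in range(20): x=d/(1+c['k1']*(x**2).sum(1,keepdims=True))
    return np.c_[x,np.ones(len(x))]
def cam(n,s=None):
    c=eyes.calibration(n)
    if n=='wrist':
        w,x,y,z=s['ee_rot']; T=np.eye(4); T[:3,:3]=R.from_quat([x,y,z,w]).as_matrix(); T[:3,3]=s['position']
        M=T@c['hand_eye']; return c,M[:3,:3],M[:3,3]
    Rm=cv2.Rodrigues(np.array(c['rvec']))[0]; return c,Rm.T,-Rm.T@np.array(c['tvec'])
def onplane(n,uv,z,s=None):
    c,Rw,o=cam(n,s); d=slopes(c,uv)@Rw.T
    return o+d*((z-o[2])/d[:,2])[:,None]
def proj(n,P,s=None):
    c,Rw,o=cam(n,s); p=(np.atleast_2d(P)-o)@Rw; q=p[:,:2]/p[:,2:]
    q=q*(1+c['k1']*(q**2).sum(1,keepdims=True)); return q*[c['fx'],c['fy']]+[c['cx'],c['cy']]
E
python3 - <<'E'
import cv2
from h import *
a=cv2.imread('pics/top0.png')[115:225,225:375]; cv2.imwrite('pics/t1.png',cv2.resize(a,None,fx=5,fy=5,interpolation=cv2.INTER_CUBIC))
a=cv2.imread('pics/scene0.png')[145:265,270:450]; cv2.imwrite('pics/s1.png',cv2.resize(a,None,fx=4.4,fy=4.4,interpolation=cv2.INTER_CUBIC))
print(cam('top')[2],cam('scene')[2])
E
```

```text
[ 0.42660689 -0.12926295  0.9164636 ] [ 1.25691636 -0.42057042  0.57694342]
```

View pics/t1.png

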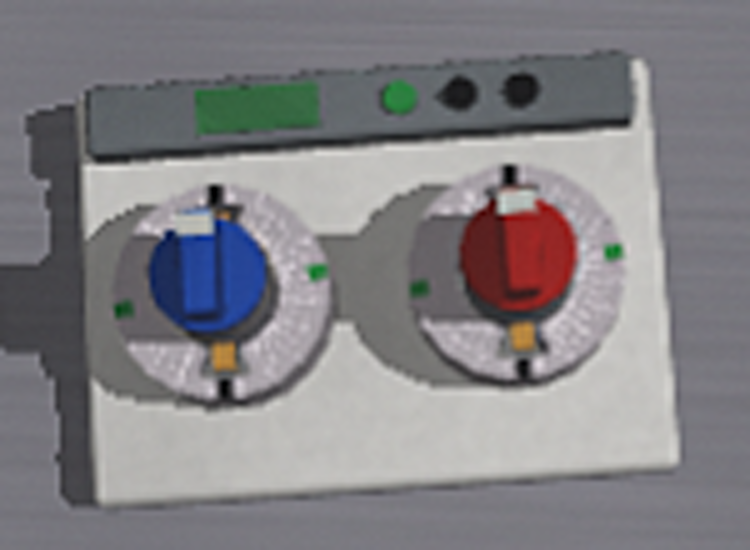

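View pics/s1.png

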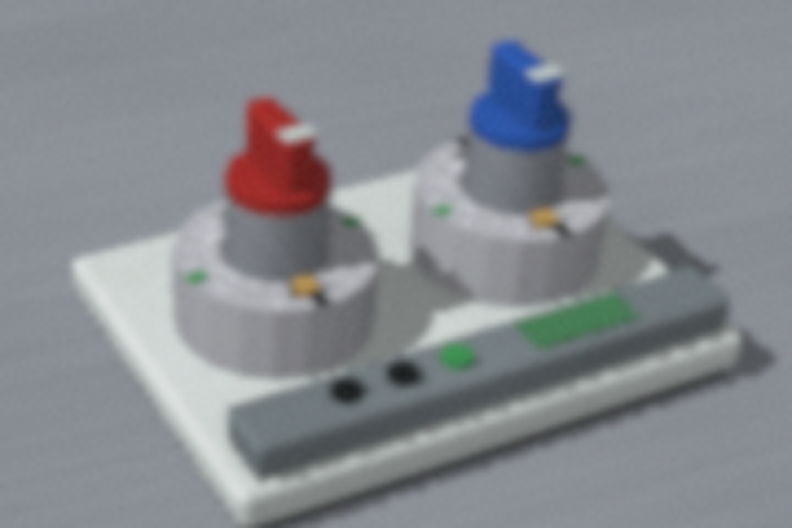

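```bash
python3 - <<'E'
from h import *
f=lambda L:np.array(L)/5+[225-.4,115-.4]
g=lambda L:np.array(L)/4.4+[270-.4,145-.4]
rb=onplane('top',f([(510,176),(523,370),(419,288),(614,252)]),.072)
bb=onplane('top',f([(215,196),(225,387),(124,309),(318,272)]),.072)
for q in (rb,bb): print(q[:2].mean(0),q[2:].mean(0),[np.degrees(np.arctan2(*(q[i]-q[j])[1::-1])) for i,j in((0,1),(3,2))],np.linalg.norm(q[0]-q[1]),np.linalg.norm(q[2]-q[3]))
v=rb.mean(0)-bb.mean(0); print('sep',np.linalg.norm(v),np.degrees(np.arctan2(-v[0]*-1,-v[1])))
t=onplane('top',f([(516,190),(517,203),(523,293)]),.148);print('bar top',t)
# green jar lid etc
img=cv2.imread('pics/top0.png');hsv=cv2.cvtColor(img,cv2.COLOR_BGR2HSV)
for n,m in (('r',((hsv[...,0]<8)|(hsv[...,0]>172))&(hsv[...,1]>140)),('b',(hsv[...,0]>105)&(hsv[...,0]<130)&(hsv[...,1]>140))):
    m=m.copy();m[:115]=0;m[225:]=0;m[:,:225]=0;m[:,375:]=0
    ys,xs=np.nonzero(m);print(n,xs.min(),xs.max(),ys.min(),ys.max(),onplane('top',[xs.mean(),ys.mean()],.125))
# scene: red collar greens
s=onplane('scene',g([(196,277),(349,220)]),.072);print('scene greens',s,s.mean(0))
E
```

```text
[ 0.58828137 -0.14336564  0.072     ] [ 0.58940649 -0.14341223  0.072     ] [np.float64(5.153869265281115), np.float64(-77.84334938577308)] 0.09315519906686642 0.09361233235917914
[ 0.57579171 -0.00368456  0.072     ] [ 0.57596608 -0.00415073  0.072     ] [np.float64(5.53477783356213), np.float64(-77.6117544593919)] 0.09176441386248835 0.09333903121883237
sep 0.1400725995038844 5.310862462243004
bar top [[ 0.60982504 -0.14102837  0.148     ]
 [ 0.60410223 -0.14159668  0.148     ]
 [ 0.56479314 -0.14511113  0.148     ]]
r 317 339 155 176 [[ 0.58564902 -0.14330028  0.125     ]]
b 255 277 159 180 [[ 0.57268874 -0.00590157  0.125     ]]
scene greens [[ 0.59776617 -0.18781278  0.072     ]
 [ 0.57670618 -0.09741549  0.072     ]] [ 0.58723618 -0.14261413  0.072     ]
```

The red socket centre comes out at (0.588, -0.143) with the mill yawed 5.3°. The separation is 140.07 mm, and the scene view agrees within 1.5 mm. I'll grasp with tool x at yaw 185°, which keeps joint 6 in range during the clockwise turn (spin +). First I turn 29° counter-clockwise.

Request:
{"fn": "servo_tool", "kwargs": {
  "increments": [
    {"spin":-7.3},
    {"spin":-7.3},
    {"spin":-7.3},
    {"spin":-7.2},
    {},
    {}
  ],
  "hand": 1
}}

```text
$.increments[0]: bad value
```

```bash
cat > d.py <<'E'
from h import *
import sys
s=manip.get_state(); w,x,y,z=s['ee_rot']; Rm=R.from_quat([x,y,z,w]).as_matrix()
print('t',s['clock'],'p',s['position'].round(4),'yaw',np.degrees(np.arctan2(Rm[1,0],Rm[0,0])).round(2),'tilt',Rm[:,2].round(4),'q6',s['qpos'][5].round(3),'w',round(s['width'],4),'F',s['contact_force'].round(1),'M',s['moment'].round(2))
if len(sys.argv)>1:
    print('tool delta mm',(Rm.T@(np.array([float(a) for a in sys.argv[1:4]])-s['position'])*1e3).round(1))
E
python3 d.py .588 -.1433 .23
```

```text
t 0.15 p [0.2315 0.5259 0.2307] yaw 156.23 tilt [-7.0e-04 -1.1e-03 -1.0e+00] q6 -0.121 w 0.0854 F [-0.1  1.3 -0.1] M [ 0.05  0.   -0.05]
tool delta mm [-595.9 -468.8    1.2]
```

Both keys are needed in each row.

Request:
{"fn": "servo_tool", "kwargs": {
  "increments": [
    {"slide":[0,0,0],"spin":-7.3},
    {"slide":[0,0,0],"spin":-7.3},
    {"slide":[0,0,0],"spin":-7.3},
    {"slide":[0,0,0],"spin":-7.2},
    {"slide":[0,0,0],"spin":0},
    {"slide":[0,0,0],"spin":0}
  ],
  "hand": 1
}}

```text
clock: 0.75
position: [0.2317, 0.5261, 0.231]
ee_rot: [-0.0, -0.045, 0.999, -0.0]
contact_force: [0.6, -0.0, -0.5]
width: 0.085
```

```bash
python3 d.py .588 -.1433 .23
```

```text
t 0.75 p [0.2317 0.5261 0.231 ] yaw -174.82 tilt [-3.e-04 -4.e-04 -1.e+00] q6 -0.626 w 0.085 F [ 0.6 -0.  -0.5] M [ 0.01  0.02 -0.04]
tool delta mm [-294.4 -698.9    1.2]
```

Request:
{"fn": "servo_tool", "kwargs": {
  "increments": [
    {"slide":[-0.009,-0.021,0],"spin":0},
    {"slide":[-0.017,-0.041,0],"spin":0},
    {"slide":[-0.017,-0.041,0],"spin":0},
    {"slide":[-0.017,-0.041,0],"spin":0},
    {"slide":[-0.017,-0.041,0],"spin":0},
    {"slide":[-0.017,-0.041,0],"spin":0},
    {"slide":[-0.017,-0.041,0],"spin":0},
    {"slide":[-0.017,-0.041,0],"spin":0}
  ]
}}

```text
clock: 1.55
position: [0.3883, 0.2299, 0.2315]
ee_rot: [0.0, -0.046, 0.999, 0.0]
contact_force: [0.4, -0.4, -0.2]
width: 0.0853
```

Request:
{"fn": "servo_tool", "kwargs": {
  "increments": [
    {"slide":[-0.017,-0.041,0],"spin":0},
    {"slide":[-0.017,-0.041,0],"spin":0},
    {"slide":[-0.017,-0.041,0],"spin":0},
    {"slide":[-0.017,-0.041,0],"spin":0},
    {"slide":[-0.017,-0.041,0],"spin":0},
    {"slide":[-0.017,-0.041,0],"spin":0},
    {"slide":[-0.017,-0.041,0],"spin":0},
    {"slide":[-0.009,-0.021,0],"spin":0}
  ]
}}

```text
clock: 2.35
position: [0.5455, -0.0668, 0.2311]
ee_rot: [0.0, -0.044, 0.999, -0.001]
contact_force: [-0.4, -0.0, 0.1]
width: 0.0851
```

```bash
python3 d.py .588 -.1433 .23
```

```text
t 2.35 p [ 0.5455 -0.0668  0.2311] yaw -174.94 tilt [ 0.001  -0.0014 -1.    ] q6 -1.906 w 0.0851 F [-0.4 -0.   0.1] M [0.02 0.02 0.02]
tool delta mm [-35.6 -80.    1.2]
```

Request:
{"fn": "servo_tool", "kwargs": {
  "increments": [
    {"slide":[-0.012,-0.028,0],"spin":0},
    {"slide":[-0.012,-0.028,0],"spin":0},
    {"slide":[-0.011,-0.023,0],"spin":0},
    {"slide":[0,0,0],"spin":0},
    {"slide":[0,0,0],"spin":0}
  ]
}}

```text
clock: 2.85
position: [0.5859, -0.1388, 0.2308]
ee_rot: [-0.001, -0.045, 0.999, 0.001]
contact_force: [-0.5, -0.5, -0.2]
width: 0.0854
```

```bash
python3 d.py .588 -.1433 .23; python3 - <<'E'
from h import *
s=manip.get_state(); im=eyes.get_image('wrist'); cv2.imwrite('pics/w1.png',im)
import pickle; pickle.dump(s,open('s1.pkl','wb'))
print(proj('wrist',[[.588,-.1433,.148],[.588,-.1433,.072]],s))
E
```

```text
t 2.85 p [ 0.5859 -0.1388  0.2308] yaw -174.8 tilt [-0.0012  0.001  -1.    ] q6 -2.01 w 0.0854 F [-0.5 -0.5 -0.2] M [-0.    0.03  0.03]
tool delta mm [-1.7 -4.7  0.8]
[[314.63017198 218.86056629]
 [316.38575219 191.60256175]]
```

View pics/w1.png

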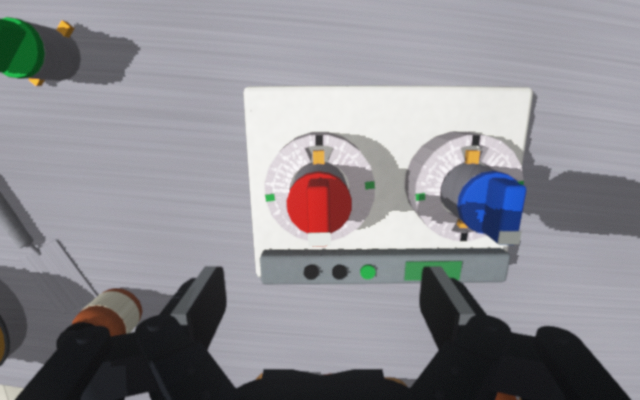

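```bash
python3 - <<'E'
from h import *
import pickle; s=pickle.load(open('s1.pkl','rb')); im=cv2.imread('pics/w1.png'); hsv=cv2.cvtColor(im,cv2.COLOR_BGR2HSV)
g=((hsv[...,0]>45)&(hsv[...,0]<80)&(hsv[...,1]>120)).astype(np.uint8); g[:170]=0;g[215:]=0;g[:,:255]=0
n,l,st,c=cv2.connectedComponentsWithStats(g); c=c[1:][st[1:,4]>15]; c=c[c[:,0].argsort()];print(c)
P=onplane('wrist',c,.072,s);print(P.round(4))
m=((hsv[...,0]<8)|(hsv[...,0]>172))&(hsv[...,1]>140); v=hsv[...,2]
for y in (182,190,200,210,220,228,234): 
    xs=np.nonzero(m[y,260:380])[0]+260; print(y,xs.min(),xs.max(),list(v[y,298:338]))
a=im[110:280,240:400]; cv2.imwrite('pics/w1c.png',cv2.resize(a,None,fx=3.5,fy=3.5,interpolation=cv2.INTER_CUBIC))
E
```

```text
[[269.57142857 197.28571429]
 [369.35897436 184.92307692]
 [419.54761905 196.38095238]]
[[ 0.5973 -0.1861  0.072 ]
 [ 0.5773 -0.0954  0.072 ]
 [ 0.5838 -0.0473  0.072 ]]
182 295 341 [np.uint8(211), np.uint8(211), np.uint8(210), np.uint8(210), np.uint8(211), np.uint8(209), np.uint8(209), np.uint8(209), np.uint8(207), np.uint8(194), np.uint8(168), np.uint8(141), np.uint8(125), np.uint8(119), np.uint8(116), np.uint8(114), np.uint8(112), np.uint8(113), np.uint8(111), np.uint8(112), np.uint8(110), np.uint8(109), np.uint8(106), np.uint8(108), np.uint8(108), np.uint8(108), np.uint8(106), np.uint8(106), np.uint8(102), np.uint8(101), np.uint8(109), np.uint8(123), np.uint8(131), np.uint8(132), np.uint8(132), np.uint8(132), np.uint8(130), np.uint8(131), np.uint8(129), np.uint8(131)]
190 290 347 [np.uint8(208), np.uint8(208), np.uint8(208), np.uint8(207), np.uint8(209), np.uint8(209), np.uint8(208), np.uint8(204), np.uint8(199), np.uint8(201), np.uint8(209), np.uint8(210), np.uint8(210), np.uint8(210), np.uint8(210), np.uint8(208), np.uint8(208), np.uint8(207), np.uint8(207), np.uint8(207), np.u
[... 2269 characters left out ...]
p.uint8(205), np.uint8(200), np.uint8(200), np.uint8(208), np.uint8(213), np.uint8(211), np.uint8(210), np.uint8(209), np.uint8(208), np.uint8(207), np.uint8(207), np.uint8(206), np.uint8(206), np.uint8(206), np.uint8(204), np.uint8(202), np.uint8(202), np.uint8(202), np.uint8(201), np.uint8(196), np.uint8(185), np.uint8(164), np.uint8(142), np.uint8(125), np.uint8(119), np.uint8(124), np.uint8(127), np.uint8(127), np.uint8(128), np.uint8(126), np.uint8(129), np.uint8(134)]Traceback (most recent call last):
  File "<stdin>", line 8, in <module>
    return umr_minimum(a, axis, None, out, keepdims, initial, where)
ValueError: zero-size array to reduction operation minimum which has no identity
```

```bash
python3 - <<'E'
from h import *
import pickle; s=pickle.load(open('s1.pkl','rb'))
P=onplane('wrist',[[307,195],[326,195],[308,228],[327,228],[318,184.5],[318,243]],.148,s);print(P.round(4)); print(np.linalg.norm(P[0]-P[1]),np.linalg.norm(P[4]-P[5]))
print((P[0]+P[1]+P[2]+P[3])/4,(P[4]+P[5])/2)
E
python3 d.py .588 -.1418 .121
```

```text
[[ 0.5711 -0.15    0.148 ]
 [ 0.5699 -0.1369  0.148 ]
 [ 0.5953 -0.1474  0.148 ]
 [ 0.5941 -0.1339  0.148 ]
 [ 0.5629 -0.1431  0.148 ]
 [ 0.6062 -0.1393  0.148 ]]
0.013142625112302608 0.04343590901198879
[ 0.58258171 -0.14207956  0.148     ] [ 0.58458408 -0.14120644  0.148     ]
t 2.9 p [ 0.5856 -0.1382  0.2309] yaw -174.73 tilt [-0.0011  0.0011 -1.    ] q6 -2.01 w 0.0854 F [-0.1 -0.6 -0.7] M [0.   0.02 0.03]
tool delta mm [ -2.2  -4.  109.9]
```

Request:
{"fn": "servo_tool", "kwargs": {
  "increments": [
    {"slide":[-0.001,-0.0037,0],"spin":0},
    {"slide":[0,0,0.02],"spin":0},
    {"slide":[0,0,0.025],"spin":0},
    {"slide":[0,0,0.025],"spin":0},
    {"slide":[0,0,0.018],"spin":0},
    {"slide":[0,0,0.012],"spin":0},
    {"slide":[0,0,0.006],"spin":0},
    {"slide":[0,0,0],"spin":0}
  ]
}}

```text
clock: 3.7
position: [0.5872, -0.1419, 0.125]
ee_rot: [-0.0, -0.047, 0.999, 0.0]
contact_force: [-1.2, -0.2, -0.7]
width: 0.0851
```

```bash
python3 d.py .587 -.1418 .123;python3 - <<'E'
from h import *
cv2.imwrite('pics/w2.png',eyes.get_image('wrist')[:,:])
E
```

```text
t 3.7 p [ 0.5872 -0.1419  0.125 ] yaw -174.65 tilt [-7.e-04  3.e-04 -1.e+00] q6 -2.017 w 0.0851 F [-1.2 -0.2 -0.7] M [ 0.01 -0.01  0.  ]
tool delta mm [0.2 0.1 2. ]
```

View pics/w2.png

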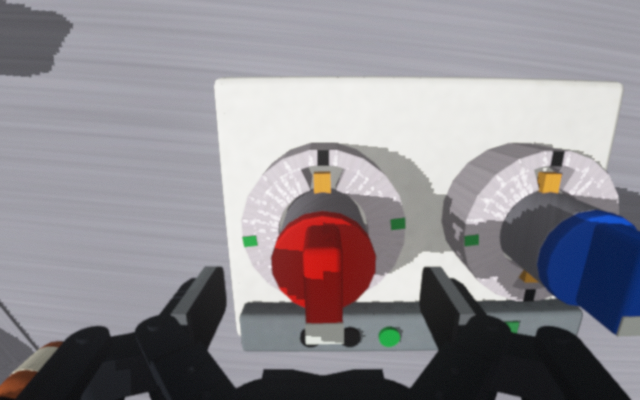

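The bar (column 322) sits midway between the fingers (222 and 422). I'll go 2 mm lower and close.

Request:
{"fn": "servo_tool", "kwargs": {
  "increments": [
    {"slide":[0,0,0.002],"spin":0},
    {"slide":[0,0,0],"spin":0}
  ]
}}

```text
clock: 3.95
position: [0.5879, -0.1424, 0.124]
ee_rot: [0.001, -0.047, 0.999, -0.0]
contact_force: [0.2, 0.7, -0.8]
width: 0.0853
```

Request:
{"fn": "servo_tool", "kwargs": {
  "increments": [
    {"slide":[0,0,0],"spin":0},
    {"slide":[0,0,0],"spin":0},
    {"slide":[0,0,0],"spin":0},
    {"slide":[0,0,0],"spin":0},
    {"slide":[0,0,0],"spin":0},
    {"slide":[0,0,0],"spin":0},
    {"slide":[0,0,0],"spin":0},
    {"slide":[0,0,0],"spin":0}
  ],
  "hand": 0,
  "newtons": 80
}}

```text
clock: 4.75
position: [0.5875, -0.1422, 0.1235]
ee_rot: [0.0, -0.046, 0.999, 0.0]
contact_force: [-0.2, 1.0, 1.7]
width: 0.0147
```

```bash
python3 d.py .587 -.1418 .123;python3 - <<'E'
from h import *
cv2.imwrite('pics/w3.png',eyes.get_image('wrist')[:,:])
E
```

```text
t 4.75 p [ 0.5875 -0.1422  0.1235] yaw -174.67 tilt [ 2.e-04  2.e-04 -1.e+00] q6 -2.017 w 0.0147 F [-0.2  1.   1.7] M [0.09 0.09 0.02]
tool delta mm [0.4 0.4 0.5]
```

View pics/w3.png

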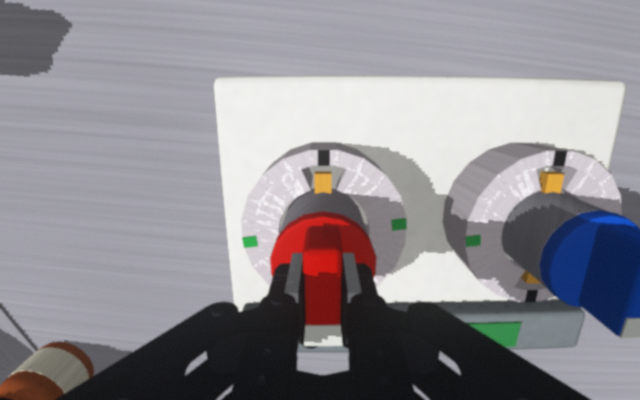

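Gripped symmetrically with almost no side force. Next I push down 15.5 mm.

Request:
{"fn": "servo_tool", "kwargs": {
  "increments": [
    {"slide":[0,0,0.003],"spin":0},
    {"slide":[0,0,0.003],"spin":0},
    {"slide":[0,0,0.003],"spin":0},
    {"slide":[0,0,0.003],"spin":0},
    {"slide":[0,0,0.0035],"spin":0},
    {"slide":[0,0,0],"spin":0},
    {"slide":[0,0,0],"spin":0}
  ]
}}

```text
clock: 5.5
position: [0.5876, -0.1422, 0.1084]
ee_rot: [0.0, -0.047, 0.999, 0.0]
contact_force: [-1.7, 1.2, 8.9]
width: 0.0143
```

```bash
python3 d.py .5875 -.1422 .108;python3 - <<'E'
from h import *
cv2.imwrite('pics/w4.png',eyes.get_image('wrist')[:,:])
a=eyes.get_image('scene')[145:265,270:450]; cv2.imwrite('pics/s4.png',cv2.resize(a,None,fx=4.4,fy=4.4,interpolation=cv2.INTER_CUBIC))
E
```

```text
t 5.5 p [ 0.5876 -0.1422  0.1084] yaw -174.67 tilt [ 6.e-04  1.e-04 -1.e+00] q6 -2.017 w 0.0143 F [-1.7  1.2  8.9] M [0.28 0.28 0.02]
tool delta mm [0.1 0.  0.4]
```

View pics/w4.png

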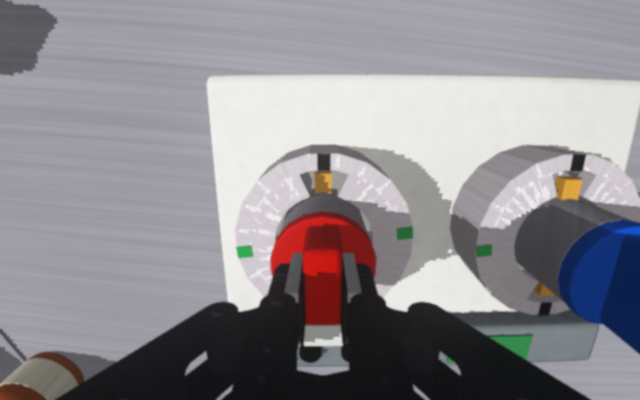

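View pics/s4.png

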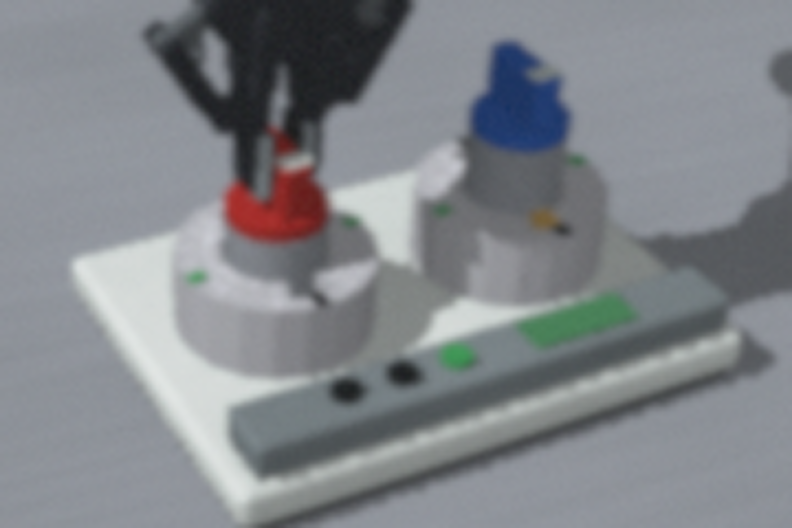

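The jar went down with the gripper: its lugs are below the collar top and it reads 15.1 mm and about 9 N. Next comes the clockwise turn, checking force partway.

Request:
{"fn": "servo_tool", "kwargs": {
  "increments": [
    {"slide":[0,0,0.0003],"spin":4},
    {"slide":[0,0,0],"spin":6},
    {"slide":[0,0,0],"spin":6},
    {"slide":[0,0,0],"spin":6},
    {"slide":[0,0,0],"spin":6}
  ]
}}

```text
clock: 6.1
position: [0.5883, -0.1429, 0.1085]
ee_rot: [0.001, 0.198, 0.98, -0.0]
contact_force: [-0.2, -0.8, 7.4]
width: 0.0147
```

```bash
python3 d.py .5875 -.1422 .108
```

```text
t 6.1 p [ 0.5883 -0.1429  0.1085] yaw 157.1 tilt [ 0.0024 -0.0014 -1.    ] q6 -1.524 w 0.0147 F [-0.2 -0.8  7.4] M [0.05 0.17 0.03]
tool delta mm [1.  0.3 0.5]
```

Request:
{"fn": "servo_tool", "kwargs": {
  "increments": [
    {"slide":[0,0,0],"spin":8},
    {"slide":[0,0,0],"spin":8},
    {"slide":[0,0,0],"spin":8},
    {"slide":[0,0,0],"spin":8},
    {"slide":[0,0,0],"spin":8},
    {"slide":[0,0,0],"spin":8},
    {"slide":[0,0,0],"spin":8},
    {"slide":[0,0,0],"spin":0}
  ]
}}

```text
clock: 6.9
position: [0.5887, -0.1423, 0.1085]
ee_rot: [0.001, 0.635, 0.773, 0.001]
contact_force: [0.4, 1.1, 8.4]
width: 0.0148
```

Request:
{"fn": "servo_tool", "kwargs": {
  "increments": [
    {"slide":[0,0,0],"spin":0},
    {"slide":[0,0,0],"spin":0}
  ]
}}

```text
clock: 7.1
position: [0.5887, -0.1423, 0.1085]
ee_rot: [0.001, 0.634, 0.773, 0.001]
contact_force: [1.4, 1.4, 7.5]
width: 0.0145
```

```bash
python3 d.py .5875 -.1422 .108;python3 - <<'E'
from h import *
cv2.imwrite('pics/w5.png',eyes.get_image('wrist')[:,:])
a=eyes.get_image('scene')[145:265,270:450]; cv2.imwrite('pics/s5.png',cv2.resize(a,None,fx=4.4,fy=4.4,interpolation=cv2.INTER_CUBIC))
E
```

```text
t 7.1 p [ 0.5887 -0.1423  0.1085] yaw 101.31 tilt [ 3.1e-03 -2.0e-04 -1.0e+00] q6 -0.55 w 0.0145 F [1.4 1.4 7.5] M [ 0.34  0.01 -0.05]
tool delta mm [ 0.3 -1.1  0.5]
```

View pics/w5.png

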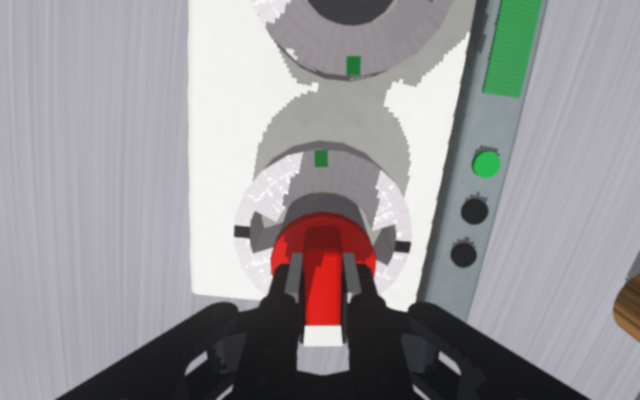

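View pics/s5.png

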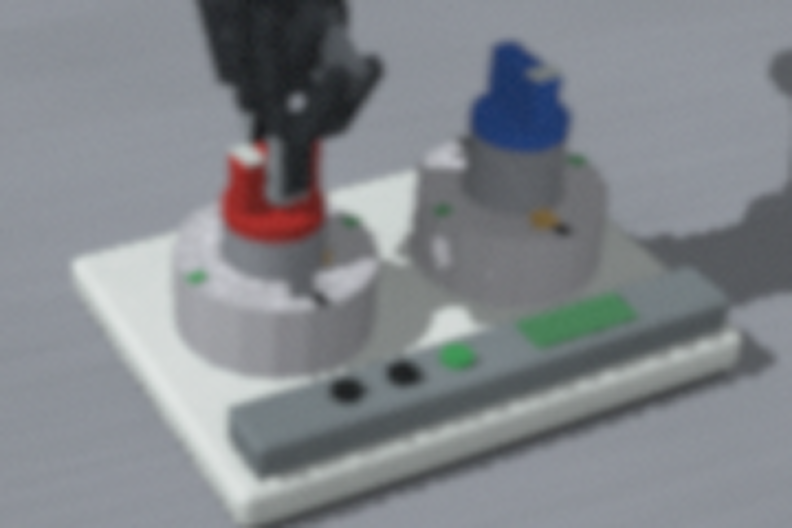

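The bar now points at the green marks, with the white mark at the right end, and the blue jar is untouched. Next I let it rise about 9 mm.

Request:
{"fn": "servo_tool", "kwargs": {
  "increments": [
    {"slide":[0,0,-0.002],"spin":0},
    {"slide":[0,0,-0.002],"spin":0},
    {"slide":[0,0,-0.002],"spin":0},
    {"slide":[0,0,-0.002],"spin":0},
    {"slide":[0,0,-0.001],"spin":0},
    {"slide":[0,0,0],"spin":0},
    {"slide":[0,0,0],"spin":0}
  ]
}}

```text
clock: 7.9
position: [0.5885, -0.1423, 0.1168]
ee_rot: [0.001, 0.634, 0.773, 0.001]
contact_force: [3.0, 1.0, 5.2]
width: 0.0151
```

```bash
python3 d.py .5875 -.1422 .1175
```

```text
t 7.9 p [ 0.5885 -0.1423  0.1168] yaw 101.33 tilt [ 2.4e-03 -2.0e-04 -1.0e+00] q6 -0.551 w 0.0151 F [3.  1.  5.2] M [ 0.27 -0.66  0.  ]
tool delta mm [ 0.3 -1.  -0.7]
```

Request:
{"fn": "servo_tool", "kwargs": {
  "increments": [
    {"slide":[0,0,-0.001],"spin":0},
    {"slide":[0,0,0],"spin":0},
    {"slide":[0,0,0],"spin":0}
  ]
}}

```text
clock: 8.2
position: [0.5884, -0.1423, 0.1175]
ee_rot: [0.001, 0.634, 0.773, 0.001]
contact_force: [5.1, 1.3, 2.4]
width: 0.0149
```

```bash
python3 d.py .5875 -.1422 .1175
```

```text
t 8.2 p [ 0.5884 -0.1423  0.1175] yaw 101.33 tilt [ 1.9e-03 -1.0e-04 -1.0e+00] q6 -0.551 w 0.0149 F [5.1 1.3 2.4] M [ 0.32 -1.11 -0.02]
tool delta mm [ 0.3 -0.8  0. ]
```

The spring load is down to about 2 N, so the lugs are taking the seat at 6 mm below start. Releasing.

Request:
{"fn": "servo_tool", "kwargs": {
  "increments": [
    {"slide":[0,0,0],"spin":0},
    {"slide":[0,0,0],"spin":0},
    {"slide":[0,0,0],"spin":0},
    {"slide":[0,0,0],"spin":0},
    {"slide":[0,0,0],"spin":0},
    {"slide":[0,0,0],"spin":0}
  ],
  "hand": 0.7
}}

```text
clock: 8.8
position: [0.5872, -0.1423, 0.1174]
ee_rot: [-0.0, 0.634, 0.773, -0.0]
contact_force: [0.0, -0.2, 0.1]
width: 0.0599
```

```bash
python3 d.py .5875 -.1422 .1175;python3 - <<'E'
from h import *
cv2.imwrite('pics/w6.png',eyes.get_image('wrist')[:,:])
a=eyes.get_image('scene')[145:265,270:450]; cv2.imwrite('pics/s6.png',cv2.resize(a,None,fx=4.4,fy=4.4,interpolation=cv2.INTER_CUBIC))
E
```

```text
t 8.8 p [ 0.5872 -0.1423  0.1174] yaw 101.33 tilt [-5.e-04  1.e-04 -1.e+00] q6 -0.551 w 0.0599 F [ 0.  -0.2  0.1] M [-0.01  0.02 -0.05]
tool delta mm [ 0.   0.3 -0.1]
```

View pics/w6.png

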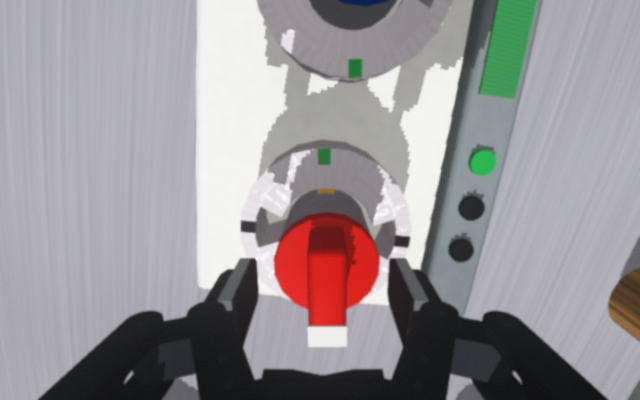

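View pics/s6.png

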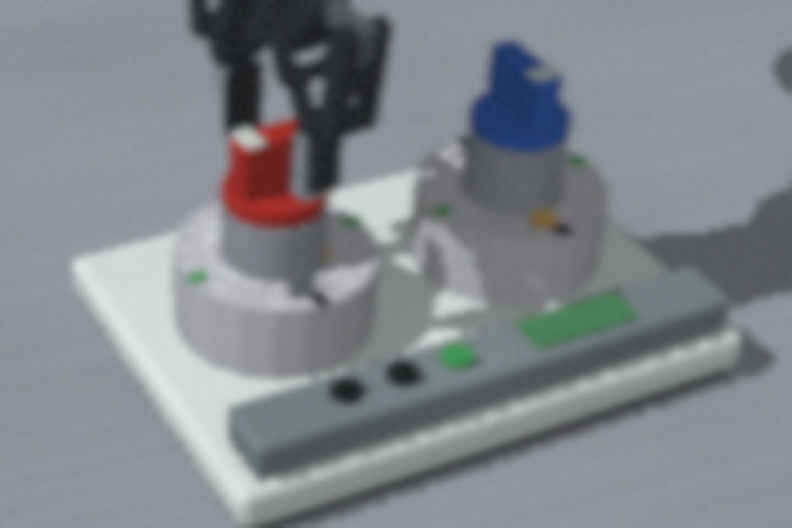

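Released with zero force. The jar is seated, its bar in line with the green mark (324,157). Now I retreat straight up.

Request:
{"fn": "servo_tool", "kwargs": {
  "increments": [
    {"slide":[0,0,-0.01],"spin":0},
    {"slide":[0,0,-0.02],"spin":0},
    {"slide":[0,0,-0.03],"spin":0},
    {"slide":[0,0,-0.03],"spin":0},
    {"slide":[0,0,-0.02],"spin":0},
    {"slide":[0,0,-0.01],"spin":0},
    {"slide":[0,0,0],"spin":0},
    {"slide":[0,0,0],"spin":0}
  ]
}}

```text
clock: 9.7
position: [0.5869, -0.1421, 0.2368]
ee_rot: [-0.001, 0.634, 0.773, -0.0]
contact_force: [0.2, 0.8, 0.1]
width: 0.0598
```

Request:
{"fn": "servo_tool", "kwargs": {
  "increments": [
    {"slide":[0.02,0,0],"spin":0},
    {"slide":[0.035,0,0],"spin":0},
    {"slide":[0.02,-0.015,0],"spin":0},
    {"slide":[0,-0.035,0],"spin":0},
    {"slide":[0,-0.02,0],"spin":0},
    {"slide":[0,0,0],"spin":0},
    {"slide":[0,0,0],"spin":0}
  ]
}}

```text
clock: 10.4
position: [0.5039, -0.0816, 0.237]
ee_rot: [-0.0, 0.634, 0.774, 0.0]
contact_force: [0.9, -0.2, 0.1]
width: 0.0598
```

```bash
python3 d.py;python3 - <<'E'
from h import *
s=manip.get_state();import pickle;pickle.dump(s,open('s7.pkl','wb'))
cv2.imwrite('pics/w7.png',eyes.get_image('wrist'))
a=eyes.get_image('scene');cv2.imwrite('pics/sc7.png',a);a=a[145:265,270:450]; cv2.imwrite('pics/s7.png',cv2.resize(a,None,fx=4.4,fy=4.4,interpolation=cv2.INTER_CUBIC))
cv2.imwrite('pics/t7.png',eyes.get_image('top'))
E
```

```text
t 10.4 p [ 0.5039 -0.0816  0.237 ] yaw 101.34 tilt [-1.e-04  9.e-04 -1.e+00] q6 -0.496 w 0.0598 F [ 0.9 -0.2  0.1] M [-0.   -0.01 -0.03]
```

View pics/w7.png

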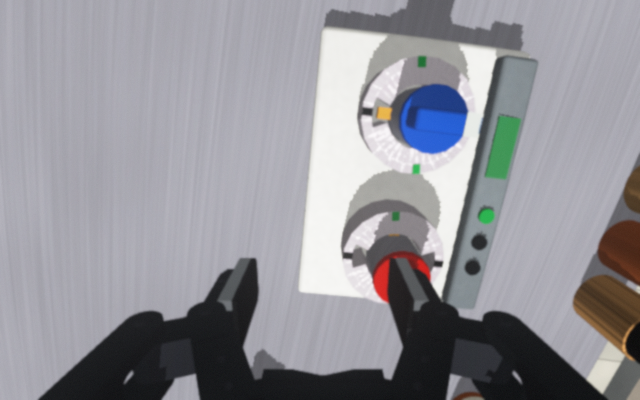

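View pics/s7.png

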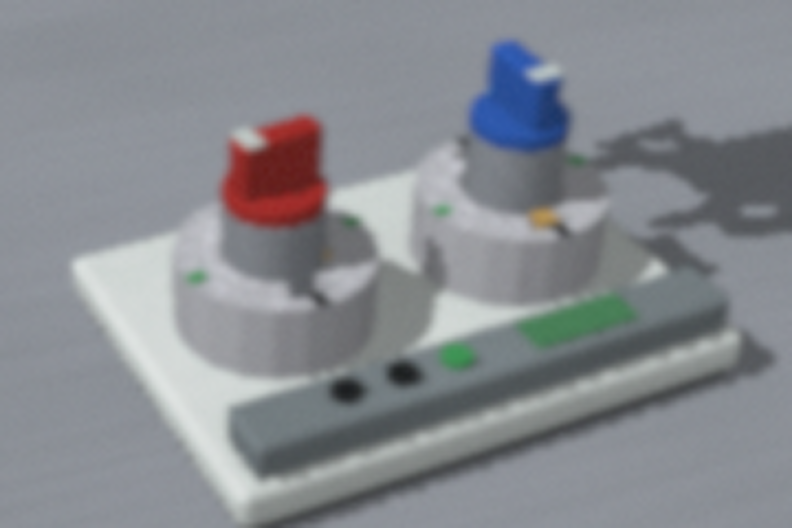

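View pics/t7.png

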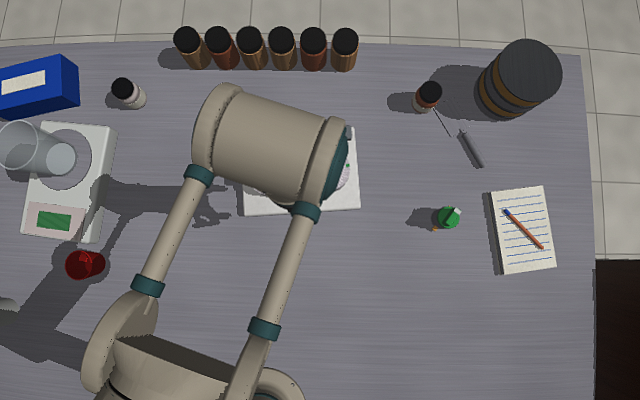

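```bash
python3 - <<'E'
from h import *
c=[.588,-.1425]
p=proj('scene',[[*c,.118],[*c,.112],[*c,.105]]);print('6mm drop px:',p[1]-p[0],' 13mm:',p[2]-p[0])
def red(f):
    im=cv2.imread(f);h=cv2.cvtColor(im,cv2.COLOR_BGR2HSV);m=((h[...,0]<8)|(h[...,0]>172))&(h[...,1]>120);m[:150]=0;m[230:]=0;m[:,:300]=0;m[:,360:]=0
    ys,xs=np.nonzero(m);return xs.min(),xs.max(),ys.max(),m[:,325:345].sum(),[np.nonzero(m[:,x])[0].max() for x in range(325,344,3)]
print(red('pics/scene0.png'),red('pics/sc7.png'))
g=lambda L:np.array(L)/4.4+[270-.4,145-.4]
q=onplane('scene',g([(231,139),(262,133),(247,130),(236,146),(318,121),(298,117)]),.142)
print(q.round(4))
for i,j in((0,5),(3,4)):
  d=q[i]-q[j];print(np.degrees(np.arctan2(d[1],d[0])),np.linalg.norm(d))
a=cv2.imread('pics/sc7.png')[165:205,315:350]; cv2.imwrite('pics/s7z.png',cv2.resize(a,None,fx=15,fy=15,interpolation=cv2.INTER_CUBIC))
E
```

```text
6mm drop px: [-0.07712993  2.36823602]  13mm: [-0.16641379  5.10792363]
(np.int64(322), np.int64(343), np.int64(193), np.int64(333), [np.int64(191), np.int64(192), np.int64(192), np.int64(192), np.int64(192), np.int64(191), np.int64(188)]) (np.int64(321), np.int64(343), np.int64(195), np.int64(359), [np.int64(194), np.int64(195), np.int64(195), np.int64(195), np.int64(195), np.int64(194), np.int64(188)])
[[ 0.5898 -0.1676  0.142 ]
 [ 0.5894 -0.1518  0.142 ]
 [ 0.5845 -0.1576  0.142 ]
 [ 0.5964 -0.1676  0.142 ]
 [ 0.5878 -0.1223  0.142 ]
 [ 0.5812 -0.13    0.142 ]]
-77.21915035932975 0.03855279093197883
-79.26428100124909 0.04605869708271374
```

View pics/s7z.png

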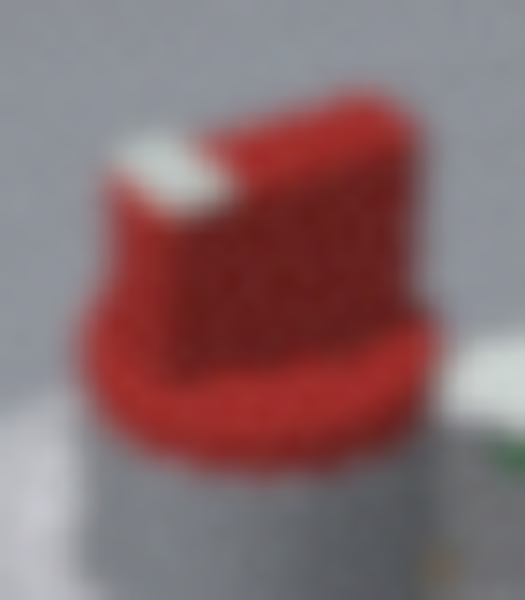

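The height drop is about 2.5–3 px against 2.4 expected for 6 mm. The bar yaw is -77 to -79° against -77.7° for the green marks. It is locked and the robot is clear, so I hand in.

```bash
python3 -c "
from rig import manip
print(manip.sign_off())"
```

```text
the job is handed in; nothing more can be done
None
```

The red jar is locked in its socket, and I handed the job in at about 10.5 s on the robot's clock. No verdict is reported.

**What I did:** I gripped the bar at 80 N, pushed the jar down about 15 mm and turned it 84° clockwise. I then let it rise about 9 mm, opened the gripper and moved up and clear.

**Last checks:**
- **Angle:** the bar points at -77° to -79°, and the green marks are at -77.7°.
- **Height:** the lid moved down 2.5–3 px in the scene view; 2.4 px is what a 6 mm drop should give.
- **Contact:** the force on the tool is about zero and nothing is touched.
- **Other jars:** the blue jar looks unmoved in the scene view, and the green jar in the top view.

**What disagreed:**
- The three cameras put the socket centre up to 2.6 mm apart. I took a value in between, and the bar then sat midway between the fingers.
- Side force rose to about 5 N as the jar seated, and it was gone after release.

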